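# Test a corner safety edge along its whole length

## Robot

A 6-joint arm with a two-finger parallel gripper is mounted at the origin on a cart in front of the work surface, level with it; the furniture and walls round the work are solid. World frame = base frame: x ahead of the robot, y to its left, z up, the work surface at z = 0. Lengths are in m, angles in rad, forces in N, time in s.
With the tool pointing down it reaches from about 0.325 to 0.9 m from the base axis. Payload 6.1 kg.
Tool frame: the origin (TCP) lies at the very end of the fingers, on their centre line; the grasp point (between the pads) lies 19 mm behind it; z points along the fingers, y is the line along which they close (so a half turn about z gives the same grasp; the last joint's range is limited). The gripper opens to 85 mm and grips with 20 to 120 N. Pads are 22 mm wide; open, the fingers measure 114 mm over their backs; the gripper's body (76 mm by 85 mm) begins 54 mm behind the grasp point. The pads swing forward as they close: fully open they stand 13 mm farther back than shut.
Start: joints at [-1.466, 0.22, 1.526, -0, 1.395, -0.126], TCP at [0.143, -0.608, 0.231] pointing down, gripper open.
Joint ranges: [-2.98, 2.98], [-0.91, 2.08], [0.09, 2.57], [-1.24, 4.39], [0.2, 2.65], [-2.68, 2.68]. Speed limits (rad/s): [2.57, 2.57, 3.01, 3.14, 3.14, 3.14].

## Interface

Orientations are given as a unit quaternion [x, y, z, w].
In Python, from station import state, grab_frame, get_calibration, job_done, boxes_of, trace gives the robot as it stands. The module is installed in compiled form; this text tells all that it offers.
- The arm moves only by the tool drive_tool, never from a script. Its argument "commands" is a list of rows, each an object with "offset": the shift along the tool's x, y, z in m, a list of three; "rot": the turn, a rotation vector about the tool's x, y, z in rad, a list of three; "fingers": the opening, from -1 (shut) to 1 (fully open). A call has 1 to 5 rows; each row is the pose to reach, as a shift and turn from the pose commanded when the call began, along the tool's axes at that moment; what a row does not reach only later rows make up. A row lasts 1/8 s, in which the tool goes at most 62.5 mm and 10.7 degrees, less where a joint would pass 70% of its speed; a pose out of reach is approached as far as the arm can. A call with a gripper value outside its range is refused whole. The fingers move at their own pace and stop on an object; the grip force is fixed at half the most. Time passes only in rows, so rows that repeat a pose let the fingers close. It gives the time, the measured TCP pose, the force, the opening and the grip force at its end, in the units of the state.
- state(): the state, without advancing time (a new reading comes with each control period).
- grab_frame(name): name is "scene" or "top" or "wrist"; returns (picture, depth): 480x640x3 uint8, red, green, blue; 480x640 float32, m along the optical axis (not along the pixel's ray), 0 where there is no reading.
- get_calibration(name): a dict with "mtx" (3x3 intrinsics, pixels), "extrinsics" (4x4, takes a point from camera to world coordinates). Camera axes: x right, y down, z forward; pixel columns grow to the right and rows downward; lengths in m; the calibration is good to about 2 mm. The wrist camera is an equidistant fisheye: a pixel r from the principal point sees the ray r / f radians off the axis. A picture is of the moment at which its call begins: read the wrist's pose just before it. get_calibration takes no time and is no camera call; for the wrist camera it gives the pose at the moment of the call.
- job_done(): hands the job in; it is judged then, once.
Trained networks look in the newest picture that a camera, given by its name, has taken for a name from the list of things; names that differ only in an ending like _2 or _b are one class to them, and where a whole thing is asked for, a point or a joint stands for the part that bears it (a point fixed in the world has none). Each returns a list of dicts, best first, with "conf" (0 to 1); they miss things now and then, are a little off and sometimes report something else, mostly with a low value. They report only what shows in the picture. A call takes as long as a camera call.
- boxes_of(camera, label): "point" ([x, y, z] in m, in world coordinates, good to about 4 mm: the middle of the surface that is visible of it).
- trace(camera, label): "region" (480x640 bool, what is visible of it).
The state is a dict: "clock": time; "qpos": joint angles; "qd": joint speeds; "joint_torque": joint torques, N m; "tcp_pos": TCP position; "tcp_rot": TCP orientation; "force": force on the tool from outside, world axes, zero at the start; "ft_torque": the same for the moment, N m; "opening": finger opening in m; "gripper_force": force on a finger pad.
Only numpy, scipy, OpenCV 4.12 (cv2) and the standard library are available. Lean on these libraries where they do the work, as an engineer would, in place of code of your own. Each camera call takes 0.05 s, during which the arm holds its last target. There are 200 camera calls.

## Task

Test the sprung black safety edge on the bench: with a fingertip press its end next to the green marker down by a few millimetres, then run the fingertip along the top, round the bend and over all four yellow bands, to the end next to the red marker. Keep the strip pressed lightly all the way, neither letting it up nor pushing it down to its stop; then lift off so that it springs up, and leave the loose parts round it where they are.

Things in the scene. Friction and masses are not known exactly. Their poses are not given: they have to be found in the camera images.
- base: fixed aluminium rail under the strip, 40 mm wide, 10 mm high. Origin on the bench; +x to the outside of the bend. The strip's centre line in this frame (mm): straight leg from its end (-16, 89) to (16, 33); arc of radius 65 about (-40, 0), through (25, 0), to (16, -33); straight leg to its end (-16, -89)
- strip (a joint): how far the whole strip is pressed down, m: 0 = up, 0.012 = on its stop. It sinks straight down as one piece wherever pressed (about 1.8 N to start, then 0.7 N per mm) and springs back. Black rubber with four yellow bands, bent like a wide boomerang (60 degrees), 26 mm wide, flat on top; when up its top is 48 mm above the bench
- green_marker: green domed disc, 26 mm across and 16 mm high, fixed on the rail just beyond one end of the strip (38 mm from the middle of the nearest yellow band): the starting end. Its top is 26 mm above the bench. Origin: middle of its underside
- red_marker: red domed disc of the same size, fixed on the rail in the same way beyond the other end of the strip: the finishing end. Which leg has the green and which the red marker changes. Origin: middle of its underside
- yellow_1: yellow band across the strip, 12 mm along the strip and 26 mm wide, flush with the black. Origin: middle of its top face, at (-11, 80) mm in the base frame; x along the strip, z up. End band of the +y leg of the base
- yellow_2: yellow band across the strip, 12 mm along the strip and 26 mm wide, flush with the black. Origin: middle of its top face, at (18, 29) mm in the base frame; x along the strip, z up. 59 mm along the strip from yellow_1
- yellow_3: yellow band across the strip, 12 mm along the strip and 26 mm wide, flush with the black. Origin: middle of its top face, at (18, -29) mm in the base frame; x along the strip, z up. 59 mm along the strip from yellow_4
- yellow_4: yellow band across the strip, 12 mm along the strip and 26 mm wide, flush with the black. Origin: middle of its top face, at (-11, -80) mm in the base frame; x along the strip, z up. End band of the -y leg of the base
- black_1: black stretch of the strip's top, 47 mm long, between yellow_1 and yellow_2. Origin: middle of its top face; x along the strip
- black_2: black stretch of the strip's top, 47 mm long, between yellow_2 and yellow_3. Origin: middle of its top face; x along the strip
- black_3: black stretch of the strip's top, 47 mm long, between yellow_3 and yellow_4. Origin: middle of its top face; x along the strip
- gear: loose steel spur gear, 65 mm across, 26 mm high, lying on the bench in the hollow side of the rail: bystander. Origin: middle of its underside
- nut: loose dark hexagon nut, 41 mm across, 19 mm high, lying on the bench outside the bend, on the side of the -y leg: bystander. Origin: middle of its underside
- bush: loose bronze bush, 52 mm across, 45 mm high, standing on the bench in the hollow side, by the -y leg's end: bystander. Origin: middle of its underside
- carton_flap (a point): fixed: nearest corner of the overhanging flap of the big open cardboard carton behind the work, 0.24 to 0.28 m above the bench; from here the carton extends away from the robot (to +x). Keep hand and wrist on the robot's side of it, also on the way to the work
- card_bin (a point): fixed: middle of the upper edge, facing the work, of the small open cardboard box to the left of the work, 120 mm high; this edge runs from (-63, -44) to (+63, +46) mm in x, y from here, the box lies beyond it to +y. Keep the hand clear of it

How it is judged:
By the outcome, as a careful person would: the job done as asked, in the order asked, and still so for the second after the job is handed in, with the robot touching nothing.
It also fails if it takes over 38 s, if anything falls off the work surface, if the arm or the gripper's body presses on something with over 40 N, if the wrist force passes 120 N, or if a joint passes its speed limit or range.

## Working session

There is one attempt and no reset: what is moved stays moved. The work goes in short steps, Python scripts to look and compute and a tool call to move; the robot and the scene stay as the last step left them, time stands still between calls to the robot, and variables do not carry over. Pictures are saved under pics/ and viewed, at most 10 in all, crops included, and the job is handed in when it is done.

Besides the shell and the picture viewer there is one more tool, called as name(argument=value, ...), one argument or row to a line, values as JSON. drive_tool: Moves the arm, as the interface text tells. Its arguments: {"type":"object","properties":{"commands":{"type":"array","items":{"type":"object","properties":{"offset":{"type":"array","items":{"type":"number"}},"rot":{"type":"array","items":{"type":"number"}},"fingers":{"type":"number"}}}}},"required":["commands"]}

```bash
mkdir -p pics; python3 - <<'E'
from station import *
import cv2,numpy as np
s=state();print(s['clock'],s['tcp_pos'],s['tcp_rot'],s['force'],s['opening'])
p={}
for c in ['top','scene']:
    im,d=grab_frame(c);cv2.imwrite(f'pics/{c}.png',im[:,:,::-1])
    for l in ['yellow_1','green_marker','red_marker','gear','nut','bush']:
        if c=='scene' and l in('gear','nut','bush'):continue
        print(c,l,[(np.round(b['point'],3).tolist(),round(b['conf'],2)) for b in boxes_of(c,l)[:6]])
print(state()['clock'])
E
```

```text
0.0 [ 0.14290512 -0.60781576  0.23016233] [ 9.93350757e-01  1.15122958e-01  1.90039840e-05 -9.88938798e-04] [-0.90509642 -0.17199412  0.77986105] 0.08528800270956134
top yellow_1 [([0.437, -0.211, 0.05], 0.58), ([0.454, -0.231, 0.048], 0.42), ([0.502, -0.346, 0.029], 0.31)]
top green_marker [([0.501, -0.344, 0.027], 0.55)]
top red_marker [([0.476, -0.119, 0.025], 0.51)]
top gear [([0.518, -0.239, 0.016], 0.81), ([0.537, -0.139, 0.045], 0.24)]
top nut [([0.385, -0.191, 0.017], 0.56)]
top bush [([0.538, -0.143, 0.048], 0.98), ([0.474, -0.118, 0.025], 0.71)]
scene yellow_1 []
scene green_marker []
scene red_marker []
0.55
```

View pics/top.png

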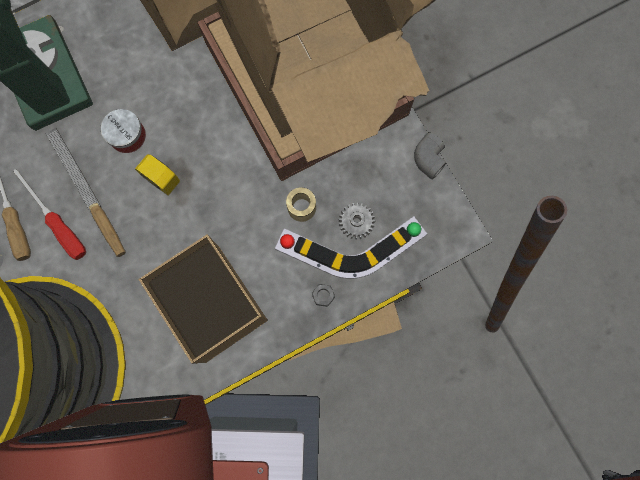

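View pics/scene.png

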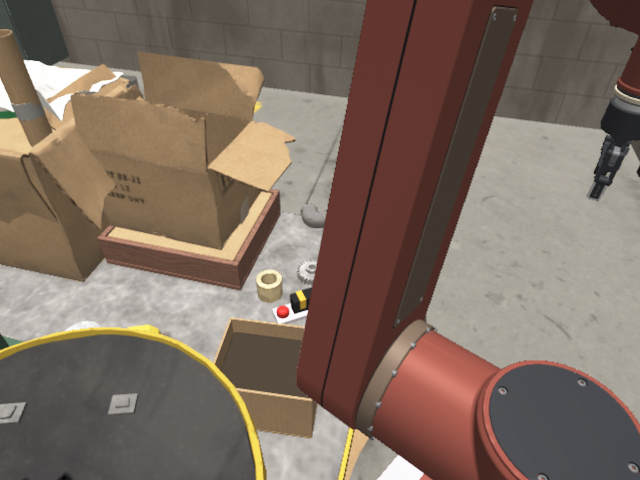

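The top picture shows green at (414,229) and red at (288,241). The bands are at about (399,237), (371,257), (337,261) and (305,247). The bend faces the robot (-x), with the gear and bush on the +x side, the nut at (323,295) and the bin at lower left. In the scene view the arm hides most of the strip.

```bash
cat > h.py <<'E'
import numpy as np,cv2
from station import *
def ray(c,u,v):
    K=c['mtx'];E=np.array(c['extrinsics']);r=E[:3,:3]@np.linalg.solve(K,[u,v,1.]);return E[:3,3],r
def onplane(c,u,v,z):
    o,r=ray(c,u,v);return o+r*(z-o[2])/r[2]
def fit(A,B):
    A=np.array(A);B=np.array(B);a=A-A.mean(0);b=B-B.mean(0)
    th=np.arctan2((a[:,0]*b[:,1]-a[:,1]*b[:,0]).sum(),(a*b).sum())
    R=np.array([[np.cos(th),-np.sin(th)],[np.sin(th),np.cos(th)]]);t=B.mean(0)-R@A.mean(0)
    return th,R,t,B-(A@R.T+t)
E
python3 - <<'E'
from h import *
im,d=grab_frame('top');c=get_calibration('top')
hsv=cv2.cvtColor(im,cv2.COLOR_RGB2HSV);roi=np.zeros(im.shape[:2],np.uint8);roi[218:280,275:430]=1
def blobs(lo,hi,z):
    m=cv2.inRange(hsv,lo,hi)*roi
    n,_,st,ce=cv2.connectedComponentsWithStats(m)
    r=[]
    for i in range(1,n):
        if st[i,4]>25:
            p=onplane(c,*ce[i],z);r.append(p[:2]);u,v=ce[i].round().astype(int);o,ry=ray(c,u,v);print(ce[i].round(1),st[i,4],p.round(4),'depthz',(o+ry*d[v,u])[2].round(4))
    return r
y=blobs((20,120,100),(33,255,255),.048);print('g');g=blobs((45,100,60),(85,255,255),.022);print('r');r=blobs((0,150,80),(8,255,255),.022)
y=sorted(y,key=lambda p:p[1])
M=[(-11,80),(18,29),(18,-29),(-11,-80)]
if len(y)==4:
    th,R,t,res=fit(np.array(M)/1e3,y);print(th,t,res.round(4))
    print('markers',R@[-.030,.113]+t,R@[-.030,-.113]+t)
o=np.array(c['extrinsics']);
for (u,v) in [(283,137),(290,158),(340,148),(405,110),(426,92),(395,33),(209,238),(265,316),(237,277),(300,60)]:
    oo,ry=ray(c,u,v);print(u,v,(oo+ry*d[v,u]).round(3))
E
```

```text
[398.7 237.9] 110 [ 0.4831 -0.3147  0.048 ] depthz 0.0513
[305.6 246.7] 112 [ 0.4633 -0.1549  0.048 ] depthz 0.0511
[371.4 258. ] 105 [ 0.4467 -0.2681  0.048 ] depthz 0.0487
[337.2 261. ] 117 [ 0.4399 -0.2099  0.048 ] depthz 0.0499
g
[413.7 228.7] 152 [ 0.5055 -0.3442  0.022 ] depthz 0.0247
r
[286.9 240.8] 139 [ 0.4777 -0.1208  0.022 ] depthz 0.0291
-3.018043814432379 [ 0.46172219 -0.2364962 ] [[ 0.0006 -0.0002]
 [-0.0007 -0.0007]
 [-0.0004  0.    ]
 [ 0.0005  0.0008]]
markers [ 0.50541905 -0.34493782] [ 0.47756799 -0.1206605 ]
283 137 [ 0.65  -0.11   0.075]
290 158 [ 0.611 -0.124  0.079]
340 148 [ 0.57  -0.207  0.253]
405 110 [ 0.718 -0.325  0.046]
426 92 [ 0.664 -0.331  0.242]
395 33 [ 0.739 -0.282  0.273]
209 238 [ 0.461 -0.001  0.115]
265 316 [ 0.345 -0.087  0.011]
237 277 [ 0.404 -0.044  0.077]
300 60 [ 0.793 -0.135  0.079]
```

```bash
python3 - <<'E'
from h import *
im,d=grab_frame('top');c=get_calibration('top')
v,u=np.mgrid[0:480,0:640];K=np.array(c['mtx']);E=np.array(c['extrinsics'])
P=np.stack([(u-K[0,2])/K[0,0]*d,(v-K[1,2])/K[1,1]*d,d],-1)@E[:3,:3].T+E[:3,3]
m=(d>0)&(P[...,2]>.18)&(P[...,0]>.35)&(P[...,0]<.8)&(P[...,1]<0.05)&(P[...,1]>-.45)
Q=P[m]
for a in np.arange(-.45,.05,.03):
    q=Q[(Q[:,1]>=a)&(Q[:,1]<a+.03)]
    if len(q):print(round(a,2),q[q[:,0].argmin()].round(3))
w=get_calibration('wrist')['extrinsics'];print(np.array(w)[:3].round(3))
# path in tool-fixed axes relative to start
s=state();th,t=-3.018,np.array([.4617,-.2365]);R=np.array([[np.cos(th),-np.sin(th)],[np.sin(th),np.cos(th)]])
a=np.deg2rad(30.3)
pts=[np.array([-14,85.5])+(np.array([16,33])-[-14,85.5])*k/6 for k in range(6)]
ang=np.deg2rad(np.linspace(30.5,-30.5,8));pts+=[np.array([-40+65*np.cos(q),65*np.sin(q)]) for q in ang]
pts+=[np.array([16,-33])+(np.array([-14,-85.5])-[16,-33])*k/6 for k in range(1,7)]
from scipy.spatial.transform import Rotation as Ro
RT=Ro.from_quat(s['tcp_rot']).as_matrix();
W=[np.append(R@(p/1e3)+t,.043) for p in pts];np.save('W.npy',W)
for p in W:print(p.round(4),(RT.T@(p-s['tcp_pos'])*1e3).round(1))
print('dirs',RT.round(3))
E
```

```text
-0.36 [ 0.659 -0.33   0.248]
-0.33 [ 0.652 -0.303  0.255]
-0.3 [ 0.614 -0.27   0.252]
-0.27 [ 0.587 -0.242  0.25 ]
-0.24 [ 0.571 -0.211  0.256]
-0.21 [ 0.558 -0.181  0.253]
-0.18 [ 0.55  -0.163  0.251]
-0.15 [ 0.569 -0.15   0.256]
-0.12 [ 0.625 -0.119  0.271]
-0.09 [ 0.67 -0.09  0.27]
-0.06 [ 0.723 -0.06   0.201]
-0.03 [ 0.777 -0.03   0.197]
0.03 [0.786 0.05  0.183]
[[ 0.228 -0.925 -0.303  0.221]
 [-0.974 -0.217 -0.07  -0.591]
 [-0.001  0.311 -0.95   0.374]]
[ 0.4861 -0.3196  0.043 ] [ 400.1 -202.7  188.3]
[ 0.4801 -0.3116  0.043 ] [ 396.1 -211.9  188.3]
[ 0.4741 -0.3035  0.043 ] [ 392.1 -221.1  188.3]
[ 0.468  -0.2954  0.043 ] [ 388.  -230.4  188.3]
[ 0.462  -0.2874  0.043 ] [ 384.  -239.6  188.3]
[ 0.4559 -0.2793  0.043 ] [ 380.  -248.8  188.3]
[ 0.4499 -0.2712  0.043 ] [ 375.9 -258.1  188.3]
[ 0.4445 -0.2629  0.043 ] [ 372.5 -267.4  188.3]
[ 0.4404 -0.254   0.043 ] [ 370.6 -277.   188.3]
[ 0.4377 -0.2445  0.043 ] [ 370.2 -286.9  188.3]
[ 0.4365 -0.2347  0.043 ] [ 371.2 -296.7  188.3]
[ 0.4367 -0.2248  0.043 ] [ 373.8 -306.3  188.3]
[ 0.4385 -0.2151  0.043 ] [ 377.7 -315.3  188.3]
[ 0.4417 -0.2057  0.043 ] [ 383.  -323.7  188.3]
[ 0.4456 -0.1964  0.043 ] [ 388.9 -331.8  188.3]
[ 0.4495 -0.1871  0.043 ] [ 394.8 -340.   188.3]
[ 0.4534 -0.1778  0.043 ] [ 400.7 -348.2  188.3]
[ 0.4573 -0.1685  0.043 ] [ 406.6 -356.3  188.3]
[ 0.4612 -0.1592  0.043 ] [ 412.5 -364.5  188.3]
[ 0.4651 -0.1499  0.043 ] [ 418.4 -372.7  188.3]
dirs [[ 0.973  0.229 -0.   ]
 [ 0.229 -0.973 -0.   ]
 [-0.     0.    -1.   ]]
```

The strip fit residuals are under 1 mm. The nearest flap point is (0.55, -0.163, 0.25). The wrist camera sticks out along tool +x, so I'll turn the tool by about -73° to keep it clear of the flap.

drive_tool(
  commands=[
    {"offset": [0.042, -0.0215, 0.012], "rot": [0, 0, 0.16], "fingers": -1},
    {"offset": [0.084, -0.043, 0.024], "rot": [0, 0, 0.32], "fingers": -1},
    {"offset": [0.126, -0.0645, 0.036], "rot": [0, 0, 0.48], "fingers": -1},
    {"offset": [0.168, -0.086, 0.048], "rot": [0, 0, 0.64], "fingers": -1},
    {"offset": [0.21, -0.1075, 0.06], "rot": [0, 0, 0.8], "fingers": -1},
  ],
)

```text
clock: 1.27
tcp_pos: [0.3239, -0.4548, 0.1712]
tcp_rot: [0.959, -0.283, 0.0, 0.0]
force: [0.6, -0.4, -0.2]
opening: 0.0001
gripper_force: 0.0
```

```bash
cat > rel.py <<'E'
from h import *
from scipy.spatial.transform import Rotation as Ro
import sys
W=np.load('W.npy');s=state();RT=Ro.from_quat(s['tcp_rot']).as_matrix()
print(round(s['clock'],2),'tcp',s['tcp_pos'].round(4) if hasattr(s['tcp_pos'],'round') else s['tcp_pos'],'F',np.round(s['force'],2),'op',round(s['opening'],4),'yaw',np.arctan2(RT[1,0],RT[0,0]).round(4),'zaxis',RT[:,2].round(4))
z=float(sys.argv[1]);a,b=int(sys.argv[2]),int(sys.argv[3])
for i in range(a,b):
    p=W[i].copy();p[2]=z;print(i,(RT.T@(p-s['tcp_pos'])*1e3).round(1))
E
python3 rel.py .075 0 1
```

```text
1.27 tcp [ 0.3239 -0.4548  0.1712] F [ 0.56 -0.43 -0.22] op 0.0001 yaw -0.5747 zaxis [ 4.e-04 -6.e-04 -1.e+00]
0 [  62.7 -201.7   96.2]
```

drive_tool(
  commands=[
    {"offset": [0.0126, -0.0404, 0.018], "rot": [0, 0, 0.1], "fingers": -1},
    {"offset": [0.025, -0.081, 0.036], "rot": [0, 0, 0.2], "fingers": -1},
    {"offset": [0.0377, -0.121, 0.055], "rot": [0, 0, 0.3], "fingers": -1},
    {"offset": [0.05, -0.1614, 0.075], "rot": [0, 0, 0.4], "fingers": -1},
    {"offset": [0.0627, -0.2017, 0.096], "rot": [0, 0, 0.47], "fingers": -1},
  ],
)

```text
clock: 1.9
tcp_pos: [0.4856, -0.3189, 0.0751]
tcp_rot: [0.867, -0.498, 0.0, 0.0]
force: [0.3, -0.4, 0.5]
opening: 0.0002
gripper_force: 0.0
```

```bash
python3 rel.py .044 0 2; python3 - <<'E'
from h import *
im,d=grab_frame('wrist');cv2.imwrite('pics/w1.png',im[:,:,::-1])
im,d=grab_frame('top');cv2.imwrite('pics/t1.png',cv2.resize(im[170:310,220:460,::-1],None,fx=3,fy=3))
E
```

```text
1.9 tcp [ 0.4856 -0.3189  0.0751] F [ 0.34 -0.43  0.54] op 0.0002 yaw -1.0419 zaxis [ 7.e-04 -6.e-04 -1.e+00]
0 [ 0.9 -0.1 31.1]
1 [-9.1  1.  31.1]
```

View pics/w1.png

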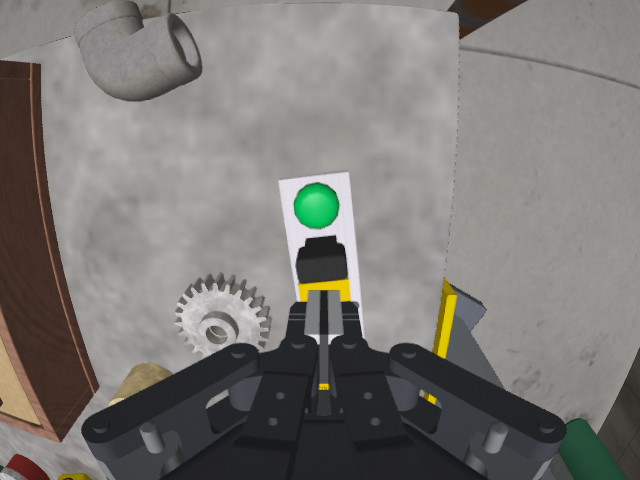

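The wrist view shows the shut fingertip at (323,295), centred on the strip (yellow band at 323) with the green marker ahead at (316,205). Now I'll go down to touch.

drive_tool(
  commands=[
    {"offset": [0.002, 0, 0.012], "rot": [0, 0, 0], "fingers": -1},
    {"offset": [0.002, 0, 0.024], "rot": [0, 0, 0], "fingers": -1},
    {"offset": [0.002, 0, 0.028], "rot": [0, 0, 0], "fingers": -1},
    {"offset": [0.002, 0, 0.03], "rot": [0, 0, 0], "fingers": -1},
    {"offset": [0.002, 0, 0.03], "rot": [0, 0, 0], "fingers": -1},
  ],
)

```text
clock: 2.62
tcp_pos: [0.485, -0.3219, 0.0457]
tcp_rot: [0.868, -0.497, 0.0, 0.0]
force: [-2.0, -0.7, 3.7]
opening: 0.0003
gripper_force: 1.7
```

drive_tool(
  commands=[
    {"offset": [0, 0, 0.0015], "rot": [0, 0, 0], "fingers": -1},
    {"offset": [0, 0, 0.003], "rot": [0, 0, 0], "fingers": -1},
    {"offset": [0, 0, 0.003], "rot": [0, 0, 0], "fingers": -1},
  ],
)

```text
clock: 3.0
tcp_pos: [0.4855, -0.3219, 0.0428]
tcp_rot: [0.868, -0.496, 0.0, 0.0]
force: [-4.0, -1.3, 6.3]
opening: 0.0002
gripper_force: 2.8
```

```bash
python3 rel.py .043 0 7
```

```text
3.0 tcp [ 0.4855 -0.3219  0.0428] F [-3.95 -1.26  6.32] op 0.0002 yaw -1.039 zaxis [ 4.0e-04 -1.2e-03 -1.0e+00]
0 [-1.7 -1.7 -0.2]
1 [-11.7  -0.6  -0.3]
2 [-21.7   0.5  -0.3]
3 [-31.7   1.6  -0.3]
4 [-41.8   2.8  -0.3]
5 [-51.8   3.9  -0.3]
6 [-61.8   5.   -0.3]
```

drive_tool(
  commands=[
    {"offset": [-0.005, -0.001, 0], "rot": [0, 0, 0], "fingers": -1},
    {"offset": [-0.011, -0.0006, 0], "rot": [0, 0, 0], "fingers": -1},
    {"offset": [-0.017, 0, 0], "rot": [0, 0, 0], "fingers": -1},
    {"offset": [-0.023, 0.0006, 0], "rot": [0, 0, 0], "fingers": -1},
    {"offset": [-0.029, 0.0013, 0], "rot": [0, 0, 0], "fingers": -1},
  ],
)

```text
clock: 3.62
tcp_pos: [0.4705, -0.2975, 0.0432]
tcp_rot: [0.868, -0.496, 0.002, 0.0]
force: [2.9, -2.9, 5.4]
opening: -0.0003
gripper_force: 2.6
```

```bash
python3 rel.py .043 2 9
```

```text
3.62 tcp [ 0.4705 -0.2975  0.0432] F [ 2.9  -2.91  5.44] op -0.0003 yaw -1.0391 zaxis [ 0.0027 -0.0019 -1.    ]
2 [6.9 0.  0.2]
3 [-3.1  1.1  0.2]
4 [-13.1   2.2   0.1]
5 [-23.1   3.4   0.1]
6 [-33.1   4.5   0.1]
7 [-43.   5.   0.]
8 [-52.8   3.9   0. ]
```

drive_tool(
  commands=[
    {"offset": [-0.006, 0.001, 0], "rot": [0, 0, 0], "fingers": -1},
    {"offset": [-0.012, 0.0018, 0], "rot": [0, 0, 0], "fingers": -1},
    {"offset": [-0.018, 0.0025, 0], "rot": [0, 0, 0], "fingers": -1},
    {"offset": [-0.024, 0.0032, 0], "rot": [0, 0, 0], "fingers": -1},
    {"offset": [-0.03, 0.004, 0], "rot": [0, 0, 0], "fingers": -1},
  ],
)

```text
clock: 4.25
tcp_pos: [0.4519, -0.2737, 0.0432]
tcp_rot: [0.868, -0.497, 0.002, 0.0]
force: [2.6, -2.4, 5.5]
opening: -0.0001
gripper_force: 2.6
```

```bash
python3 rel.py .043 5 11
```

```text
4.25 tcp [ 0.4519 -0.2737  0.0432] F [ 2.61 -2.37  5.54] op -0.0001 yaw -1.0391 zaxis [ 0.0028 -0.0019 -1.    ]
5 [ 6.9 -0.6  0.2]
6 [-3.2  0.5  0.2]
7 [-13.    1.    0.1]
8 [-22.8  -0.    0.1]
9 [-32.4  -2.5   0.1]
10 [-41.5  -6.5   0.1]
```

drive_tool(
  commands=[
    {"offset": [-0.006, 0.0007, 0], "rot": [0, 0, 0], "fingers": -1},
    {"offset": [-0.012, 0.001, 0], "rot": [0, 0, 0], "fingers": -1},
    {"offset": [-0.018, 0.0005, 0], "rot": [0, 0, 0], "fingers": -1},
    {"offset": [-0.024, -0.0003, 0], "rot": [0, 0, 0], "fingers": -1},
    {"offset": [-0.03, -0.0018, 0], "rot": [0, 0, 0], "fingers": -1},
  ],
)

```text
clock: 4.88
tcp_pos: [0.4379, -0.247, 0.043]
tcp_rot: [0.868, -0.496, 0.001, 0.0]
force: [1.3, -3.5, 5.2]
opening: -0.0001
gripper_force: 2.7
```

```bash
python3 rel.py .043 8 14
```

```text
4.88 tcp [ 0.4379 -0.247   0.043 ] F [ 1.31 -3.53  5.18] op -0.0001 yaw -1.0391 zaxis [ 0.0019 -0.0019 -1.    ]
8 [7.3 1.4 0. ]
9 [-2.3 -1.1  0. ]
10 [-11.3  -5.   -0. ]
11 [-19.7 -10.3  -0. ]
12 [-27.2 -16.7  -0. ]
13 [-33.6 -24.2  -0. ]
```

drive_tool(
  commands=[
    {"offset": [-0.006, -0.0025, 0], "rot": [0, 0, 0], "fingers": -1},
    {"offset": [-0.0113, -0.005, 0], "rot": [0, 0, 0], "fingers": -1},
    {"offset": [-0.0165, -0.0081, 0], "rot": [0, 0, 0], "fingers": -1},
    {"offset": [-0.0213, -0.0115, 0], "rot": [0, 0, 0], "fingers": -1},
    {"offset": [-0.0258, -0.0155, 0], "rot": [0, 0, 0], "fingers": -1},
  ],
)

```text
clock: 5.5
tcp_pos: [0.4376, -0.2166, 0.0427]
tcp_rot: [0.868, -0.496, 0.001, 0.0]
force: [-1.2, -3.9, 5.0]
opening: -0.0002
gripper_force: 2.8
```

```bash
python3 rel.py .043 11 17
```

```text
5.5 tcp [ 0.4376 -0.2166  0.0427] F [-1.18 -3.87  5.05] op -0.0002 yaw -1.039 zaxis [ 5.0e-04 -1.4e-03 -1.0e+00]
11 [ 6.6  4.9 -0.3]
12 [-0.9 -1.6 -0.3]
13 [-7.3 -9.1 -0.3]
14 [-13.4 -17.2  -0.3]
15 [-19.4 -25.2  -0.3]
16 [-25.4 -33.3  -0.3]
```

drive_tool(
  commands=[
    {"offset": [-0.0037, -0.0047, 0], "rot": [0, 0, 0], "fingers": -1},
    {"offset": [-0.0073, -0.0091, 0], "rot": [0, 0, 0], "fingers": -1},
    {"offset": [-0.0108, -0.0138, 0], "rot": [0, 0, 0], "fingers": -1},
    {"offset": [-0.0144, -0.0186, 0], "rot": [0, 0, 0], "fingers": -1},
    {"offset": [-0.018, -0.0234, 0], "rot": [0, 0, 0], "fingers": -1},
  ],
)

```text
clock: 6.12
tcp_pos: [0.4483, -0.1891, 0.0425]
tcp_rot: [0.868, -0.496, 0.0, 0.0]
force: [-1.4, -4.5, 4.9]
opening: 0.0002
gripper_force: 2.9
```

```bash
python3 rel.py .043 14 20;  python3 - <<'E'
from h import *
im,d=grab_frame('top');cv2.imwrite('pics/t2.png',cv2.resize(im[60:360,180:480,::-1],None,fx=2,fy=2))
E
```

```text
6.12 tcp [ 0.4483 -0.1891  0.0425] F [-1.44 -4.51  4.89] op 0.0002 yaw -1.0388 zaxis [-4.e-04 -9.e-04 -1.e+00]
14 [ 5.   6.  -0.5]
15 [-1.1 -2.1 -0.5]
16 [ -7.1 -10.1  -0.5]
17 [-13.2 -18.2  -0.5]
18 [-19.2 -26.3  -0.6]
19 [-25.3 -34.3  -0.6]
```

View pics/t2.png

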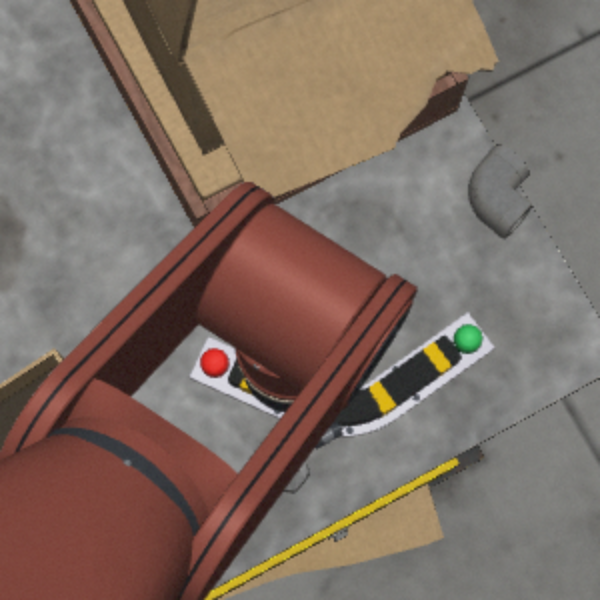

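The picture shows the wrist fork over the strip, with its forward end at about (260,190) near the flap's corner. I'll check the real clearance from depth before the last 40 mm.

```bash
python3 - <<'E'
from h import *
im,d=grab_frame('top');c=get_calibration('top')
v,u=np.mgrid[0:480,0:640];K=np.array(c['mtx']);E=np.array(c['extrinsics'])
P=np.stack([(u-K[0,2])/K[0,0]*d,(v-K[1,2])/K[1,1]*d,d],-1)@E[:3,:3].T+E[:3,3]
hsv=cv2.cvtColor(im,cv2.COLOR_RGB2HSV)
m=((hsv[...,0]<8)|(hsv[...,0]>172))&(hsv[...,1]>90)&(d>0)&(P[...,2]>.15)&(P[...,0]>.3)
A=P[m];t=state()['tcp_pos']
print(A.min(0).round(3),A.max(0).round(3))
for pct in (1,0.999,.99):
    q=A[np.argsort(A[:,0])][int(pct*len(A))-1];print('max x',q.round(3))
for zl in np.arange(.16,.5,.03):
    q=A[(A[:,2]>=zl)&(A[:,2]<zl+.03)]
    if len(q):print(round(zl,2),len(q),'maxx pt',q[q[:,0].argmax()].round(3))
for uv in [(218+90,60+60),(180+130,60+95),(180+150,60+140),(180+200,60+145)]:print(uv,P[uv[1],uv[0]].round(3))
E
```

```text
[ 0.3   -0.53   0.178] [ 0.514 -0.033  0.581]
max x [ 0.514 -0.163  0.399]
max x [ 0.509 -0.161  0.406]
max x [ 0.496 -0.164  0.415]
0.16 3 maxx pt [ 0.506 -0.523  0.178]
0.19 7 maxx pt [ 0.508 -0.52   0.196]
0.22 3 maxx pt [ 0.415 -0.17   0.249]
0.25 141 maxx pt [ 0.441 -0.152  0.254]
0.28 71 maxx pt [ 0.429 -0.157  0.288]
0.31 70 maxx pt [ 0.426 -0.157  0.336]
0.34 18 maxx pt [ 0.438 -0.131  0.367]
0.37 894 maxx pt [ 0.514 -0.163  0.399]
0.4 5645 maxx pt [ 0.513 -0.161  0.401]
0.43 1581 maxx pt [ 0.481 -0.145  0.43 ]
0.46 1577 maxx pt [ 0.442 -0.116  0.46 ]
0.49 4145 maxx pt [ 0.402 -0.093  0.49 ]
(308, 120) [ 0.608 -0.16   0.261]
(310, 155) [ 0.508 -0.169  0.4  ]
(330, 200) [ 0.45  -0.194  0.421]
(380, 205) [ 0.449 -0.251  0.408]
```

The fork stays above 0.31 m and on the robot's side of the flap (x at most about 0.53 at the end), so I carry on.

drive_tool(
  commands=[
    {"offset": [-0.0035, -0.0053, -0.0002], "rot": [0, 0, 0], "fingers": -1},
    {"offset": [-0.0071, -0.0101, -0.0004], "rot": [0, 0, 0], "fingers": -1},
    {"offset": [-0.0107, -0.0149, -0.0004], "rot": [0, 0, 0], "fingers": -1},
    {"offset": [-0.0143, -0.0197, -0.0004], "rot": [0, 0, 0], "fingers": -1},
    {"offset": [-0.0179, -0.0245, -0.0004], "rot": [0, 0, 0], "fingers": -1},
  ],
)

```text
clock: 6.85
tcp_pos: [0.4602, -0.1611, 0.0428]
tcp_rot: [0.868, -0.496, -0.0, 0.0]
force: [-1.2, -4.0, 5.4]
opening: -0.0005
gripper_force: 2.8
```

```bash
python3 rel.py .043 17 20
```

```text
6.85 tcp [ 0.4602 -0.1611  0.0428] F [-1.18 -3.98  5.41] op -0.0005 yaw -1.0389 zaxis [-7.e-04 -7.e-04 -1.e+00]
17 [ 4.9  6.3 -0.2]
18 [-1.1 -1.8 -0.2]
19 [-7.2 -9.9 -0.3]
```

drive_tool(
  commands=[
    {"offset": [-0.0035, -0.005, 0], "rot": [0, 0, 0], "fingers": -1},
    {"offset": [-0.007, -0.0095, 0], "rot": [0, 0, 0], "fingers": -1},
    {"offset": [-0.009, -0.012, 0], "rot": [0, 0, 0], "fingers": -1},
    {"offset": [-0.009, -0.012, 0], "rot": [0, 0, 0], "fingers": -1},
  ],
)

```text
clock: 7.35
tcp_pos: [0.4661, -0.147, 0.0427]
tcp_rot: [0.868, -0.496, -0.0, 0.0]
force: [-0.7, -0.7, 6.2]
opening: -0.0
gripper_force: 2.8
```

drive_tool(
  commands=[
    {"offset": [0, 0, -0.01], "rot": [0, 0, 0], "fingers": -1},
    {"offset": [0, 0, -0.03], "rot": [0, 0, 0], "fingers": -1},
    {"offset": [-0.01, 0.017, -0.06], "rot": [0, 0, 0], "fingers": -1},
    {"offset": [-0.02, 0.034, -0.08], "rot": [0, 0, 0], "fingers": -1},
    {"offset": [-0.02, 0.034, -0.08], "rot": [0, 0, 0], "fingers": -1},
  ],
)

```text
clock: 7.98
tcp_pos: [0.4267, -0.147, 0.1237]
tcp_rot: [0.868, -0.497, 0.001, -0.0]
force: [0.5, -0.8, 0.1]
opening: 0.0004
gripper_force: 0.0
```

```bash
python3 - <<'E'
from h import *
im,d=grab_frame('wrist');cv2.imwrite('pics/w2.png',im[:,:,::-1])
s=state();print(s['tcp_pos'],s['force'],s['clock'])
im,d=grab_frame('top')
for l in ['gear','nut','bush']:print(l,[(np.round(b['point'],3).tolist(),round(b['conf'],2)) for b in boxes_of('top',l)[:2]])
E
```

```text
[ 0.42683568 -0.14697195  0.1228799 ] [-0.26502894 -0.28204105 -0.28818154] 8.025
gear [([0.514, -0.248, 0.014], 0.57)]
nut [([0.382, -0.191, 0.018], 0.8)]
bush []
```

View pics/w2.png

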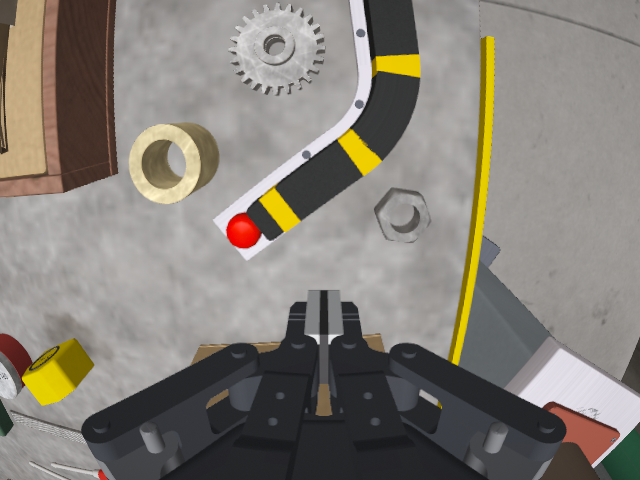

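The strip is up again. The red marker is at (243,230), and the gear (277,48), bush (175,163) and nut (403,215) are where they were. The hand is clear and touching nothing.

```bash
python3 -c "
from station import job_done
print(job_done())"
```

```text
the job is handed in; nothing more can be done
None
```

I ran the fingertip along the strip from the green end to the red end, over all four bands, at about 5 mm pressed down. I then lifted off, the strip sprang back up and the loose parts stayed where they were. The job is handed in at about 8 s of robot time; the hand-in call returned no verdict.

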